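# Fit the igniter's knob and hold it half pressed

### The arm

A 6-joint arm with a two-finger parallel gripper is mounted at the origin on the work surface. World frame = base frame: x ahead of the robot, y to its left, z up, the work surface at z = 0. Lengths are in m, angles in rad, forces in N, time in s.
With the tool pointing down it reaches from about 0.275 to 0.75 m from the base axis. Payload 10.2 kg.
Tool frame: the origin (TCP) lies midway between the tips of the shut fingers; the grasp point (between the pads) lies 19 mm behind it (env.hold_point_z is the distance from the TCP to the grasp point, in m); z points along the fingers, y is the line along which they close (so a half turn about z gives the same grasp; the last joint's range is limited). The gripper opens to 85 mm and grips with 20 to 120 N. Pads are 22 mm wide; open, the fingers measure 114 mm over their backs; the gripper's body (76 mm by 85 mm) begins 54 mm behind the grasp point. The pads swing forward as they close: fully open they stand 13 mm farther back than shut.
Start: joints at [-1.431, 0.313, 1.498, -0, 1.331, -0.223], TCP at [0.186, -0.491, 0.204] pointing down, gripper open.
Joint ranges: [-2.94, 2.94], [-0.97, 2.17], [0.19, 2.56], [-1.23, 4.37], [0.02, 3.11], [-2.88, 2.88]. Speed limits (rad/s): [2.39, 2.39, 3.01, 3.14, 3.14, 3.14].

### API

Orientations are given as a unit quaternion [x, y, z, w].
In Python, from bench import env, kinematics, monitor, eyes, job gives the robot as it stands. The module is installed in compiled form; this text tells all that it offers. Calls block until the motion is done:
- env.reach(position, orientation): joint-space move of the TCP to a pose.
- env.movel(position, velocity=0.15, frame=None, guard=None): straight line of the TCP; frame=None keeps the orientation; velocity is the mean speed in m/s. With guard (N) it stops when the force on the tool has changed by that much, and returns True; else False.
- env.set_joints(angles): joint-space move.
- env.release() and env.close_gripper(effort=None): open the fingers fully, or close them until they stop; effort is the grip in N (None keeps the last).
- env.hold(seconds).
- kinematics.ik(position, orientation): joint angles nearest the present ones, or None.
- monitor.sense(): the state.
- eyes.grab_frame(name): name is "scene" or "top" or "wrist"; returns a dict with "frame" (480x640x3 uint8, red, green, blue), "mtx" (3x3 intrinsics, pixels), "view" (4x4, takes a point from world to camera coordinates). Camera axes: x right, y down, z forward; pixel columns grow to the right and rows downward; lengths in m; the calibration is good to about 2 mm. A picture is of the moment at which its call begins. There is no depth.
A pose or a line that the arm cannot do raises env.MotionError and nothing moves.
- job.hand_in(): hands the job in; it is judged then, once.
The state is a dict: "clock": time; "joints": joint angles; "qvel": joint speeds; "joint_efforts": joint torques, N m; "position": TCP position; "ee_rot": TCP orientation; "contact_force": force on the tool from outside, world axes, zero at the start; "ft_torque": the same for the moment, N m; "finger_gap": opening from 0.0 (shut) to 1.0 (fully open); "gripper_force": force on a finger pad.
Only numpy, scipy, OpenCV 4.12 (cv2) and the standard library are available. Lean on these libraries where they do the work, as an engineer would, in place of code of your own. Each camera call takes 0.05 s, during which the arm holds its last target. There are 200 camera calls.

### The job

The knob has come off the gas igniter: fit it back on the square spindle, pushed fully home, then press the knob down against the spring about half of the spindle's 20 mm travel (10 mm) and keep holding it there. The program finishes while the robot is still holding the knob half pressed; do not let go or let it run to the bottom at the end. Leave the jar, the bowl and the sieve where they stand.

Things in the scene. Friction and masses are not known exactly. Their poses are not given: they have to be found in the camera images.
- knob: Loose black knob, upright on the shelf, 60 to 130 g, 58 tall (mm). Origin: centre of the underside, z up. Square shoulder 40 x 40, 28 high, sides along x and y; on it a bar grip 40 long (along x), 12 thick (along y), 30 high. Blind square bore 16 x 16, 20 deep, sides along x and y, centred in the underside, its mouth flared 3. Fits the spindle in any of four quarter turns.
- igniter: Gas igniter fixed to the shelf; place and yaw vary. Origin: on the shelf under the spindle's axis, z up. Steel plate 84 wide (mm), 6 thick, from -40 to +150 along its x; grey housing 60 x 60, its collar's top 46 above the shelf, the square spindle standing out of it. At +110 along x a steel lighter holder, 44 across, with a white lighter reaching 126 high.
- spindle_tip (a point): Centre of the top of the spindle, 91 mm above the shelf when up; moves with the spindle. The spindle is 14 x 14 mm square, sides along this frame's x and y (the same as the igniter's), z up; the top 5 mm taper to 9 mm wide. It slides straight down and does not turn.
- spindle_seat (a point): Point on the spindle's axis 20 mm under its tip (71 mm above the shelf when up), moving with it, same axes as the igniter. The origin of a knob pushed fully home lies here, the bore's ceiling resting on the spindle's tip.
- spindle (a joint): How far the spindle is pressed down, m: 0 is up, 0.020 is the bottom stop. A spring pushes it up: it starts to move at about 4.2 N, needs about 7.2 N at 0.010 and 10.2 N at the bottom; it springs back when let go.
- jar: Bystander: lever-top glass jar with a rubber-edged glass lid, 90 mm across, 122 mm high, loose. Origin: centre of its underside.
- bowl: Bystander: blue ceramic bowl, 130 mm across, 55 mm high, loose. Origin: centre of its underside.
- sieve: Bystander: stainless sieve, 130 mm across, 45 mm high, with a handle reaching 185 mm along its +x, loose. Origin: centre of its underside.
There are look-alikes about, which are no part of the job. Leave any pink, purple or red look-alike of the igniter alone.

How it is judged:
By the outcome, as a careful person would: the job done as asked, in the order asked, and still so for the second after the job is handed in, while the arm keeps its last pose, push and grip.
It also fails if it takes over 45 s, if anything falls off the work surface, if the arm or the gripper's body presses on something with over 40 N, if the wrist force passes 120 N, or if a joint passes its speed limit or range.

## Working session

There is one attempt and no reset: what is moved stays moved. The work goes in short steps, each a Python script; the robot and the scene stay as the last script left them, time stands still between calls to the robot, and variables do not carry over. Pictures are saved under pics/ and viewed, at most 10 in all, crops included, and the job is handed in when it is done.

```bash
mkdir -p pics; python3 - <<'E'
from bench import env, kinematics, monitor, eyes, job
import cv2,numpy as np
for n in("scene","top"):
    f=eyes.grab_frame(n); cv2.imwrite(f"pics/{n}0.png",f["frame"][:,:,::-1])
    np.savez(f"{n}0.npz",**f); print(n,f["mtx"].round(1).tolist(),f["view"].round(3).tolist())
s=monitor.sense();print(s["clock"],s["ee_rot"],s["contact_force"],env.hold_point_z)
E
```

```text
scene [[458.8, 0.0, 314.5], [0.0, 458.8, 231.8], [0.0, 0.0, 1.0]] [[0.653, 0.757, 0.006, -0.363], [0.511, -0.436, -0.741, -0.216], [-0.558, 0.487, -0.672, 1.455], [0.0, 0.0, 0.0, 1.0]]
top [[553.8, 0.0, 321.2], [0.0, 553.8, 242.8], [0.0, 0.0, 1.0]] [[-0.009, -1.0, -0.011, 0.004], [-0.993, 0.01, -0.115, 0.543], [0.115, 0.01, -0.993, 1.557], [0.0, 0.0, 0.0, 1.0]]
0.1 [ 9.83593266e-01  1.80399447e-01  2.64018383e-05 -5.70191677e-04] [-0.60562324  0.3952697  -0.76896376] 0.0187
```

View pics/scene0.png

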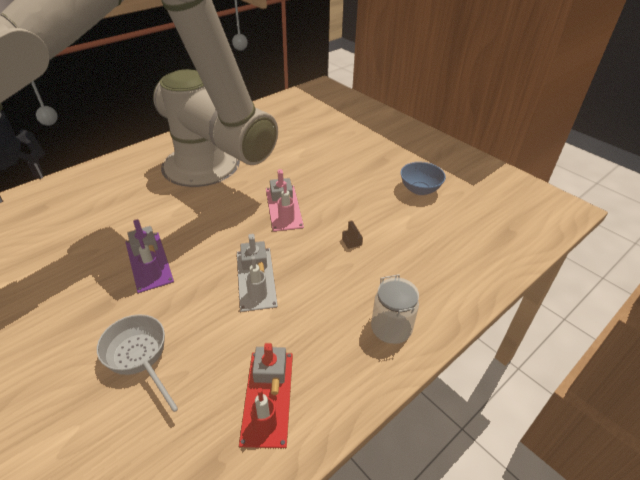

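View pics/top0.png

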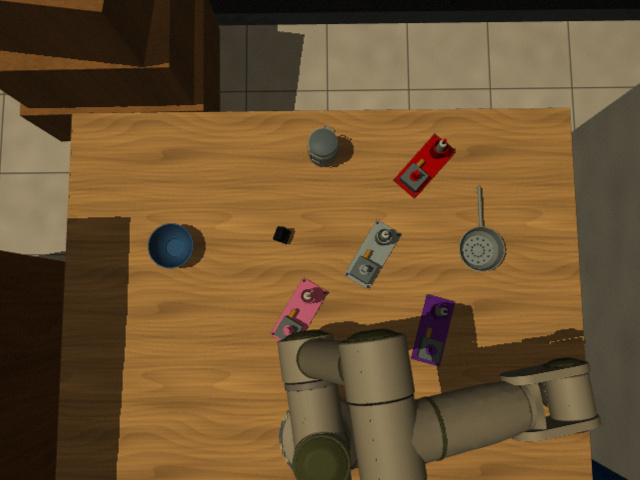

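```bash
cat > h.py <<'E'
from bench import env, kinematics, monitor, eyes, job
import cv2,numpy as np
from scipy.spatial.transform import Rotation as R
def ray(f,px,z):
    K,V=f["mtx"],f["view"]; r=V[:3,:3].T; c=-r@V[:3,3]
    p=np.asarray(px,float).reshape(-1,2); d=np.c_[p,np.ones(len(p))]@np.linalg.inv(K).T@r.T
    t=(np.broadcast_to(z,len(p))-c[2])/d[:,2]; return c+d*t[:,None]
def proj(f,P):
    P=np.atleast_2d(P); c=P@f["view"][:3,:3].T+f["view"][:3,3]; q=c@f["mtx"].T; return q[:,:2]/q[:,2:]
def down(yaw): # tool z down, tool y axis at yaw+90deg -> tool x at yaw
    return (R.from_euler("z",yaw)*R.from_quat([1,0,0,0])).as_quat()
def snap(n,name):
    f=eyes.grab_frame(n); np.savez(name+".npz",**f); cv2.imwrite(f"pics/{name}.png",f["frame"][:,:,::-1]); return f
E
python3 - <<'E'
from h import *
f=np.load("top0.npz")
for n,p,z in(("knob",(284,233),.058),("spindle",(366,268),.091),("lighter",(385,233),.1),("jar",(323,145),.12),("bowl",(171,246),.05)):print(n,ray(f,p,z).round(3))
c=f["frame"][210:300,260:410,::-1]; cv2.imwrite("pics/c.png",cv2.resize(c,None,fx=5,fy=5,interpolation=cv2.INTER_CUBIC))
f=np.load("scene0.npz");print(ray(f,(252,239),.091),ray(f,(352,228),.058))
E
```

```text
knob [[0.569 0.104 0.058]]
spindle [[ 0.466 -0.124  0.091]]
lighter [[ 0.561 -0.177  0.1  ]]
jar [[ 0.805 -0.009  0.12 ]]
bowl [[0.536 0.425 0.05 ]]
[[ 0.47944969 -0.1270829   0.091     ]] [[0.57731403 0.10386612 0.058     ]]
```

View pics/c.png

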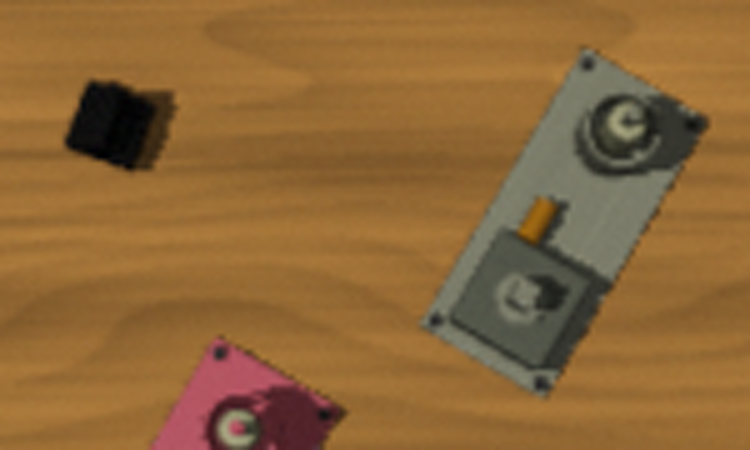

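The crop shows the plate's corners (x5 pixels) at (587,47), (708,122), (548,397) and (425,322), with the spindle near (520,290). The knob is at about (110,125). I'll look closer with the wrist camera.

```bash
python3 - <<'E'
from h import *
f=np.load("top0.npz")
c=np.array([(587,47),(708,122),(548,397),(425,322)])/5+[260,210]
P=ray(f,c,.006)[:,:2]; print(P.round(3),[np.linalg.norm(P[i]-P[i-1]).round(3) for i in range(4)])
u=(P[0]+P[1]-P[2]-P[3]); u/=np.linalg.norm(u); yaw=np.arctan2(u[1],u[0])
o=P.mean(0)-u*.055; print("yaw",np.degrees(yaw),"origin",o)
env.reach([*(o-u*.03),.33],down(yaw)); g=snap("wrist","wi"); s=monitor.sense()
print(s["clock"],s["position"]); r=g["view"][:3,:3]; print("cam",-r.T@g["view"][:3,3],r[2], proj(g,[[*o,.091]]))
env.reach([.56,.09,.27],down(yaw)); g=snap("wrist","wk")
print(monitor.sense()["clock"],proj(g,[[.569,.104,.058]]),(-g["view"][:3,:3].T@g["view"][:3,3]))
a=[np.load(n+".npz")["frame"] for n in("wi","wk")]
cv2.imwrite("pics/w2.png",cv2.resize(np.vstack(a)[:,:,::-1],(400,600),interpolation=cv2.INTER_AREA))
E
```

```text
[[ 0.613 -0.166]
 [ 0.569 -0.235]
 [ 0.41  -0.139]
 [ 0.453 -0.069]] [np.float64(0.187), np.float64(0.083), np.float64(0.186), np.float64(0.083)]
yaw -31.18895304732764 origin [ 0.46419155 -0.12378126]
1.8833 [ 0.43842053 -0.10881865  0.32968611]
cam [ 0.49666457 -0.14453093  0.49840902] [-0.23151643  0.13932277 -0.96280284] [[314.27605693 166.30071691]]
2.8833 [[296.24261399 201.0661165 ]] [0.61803284 0.05311059 0.43927675]
```

View pics/w2.png

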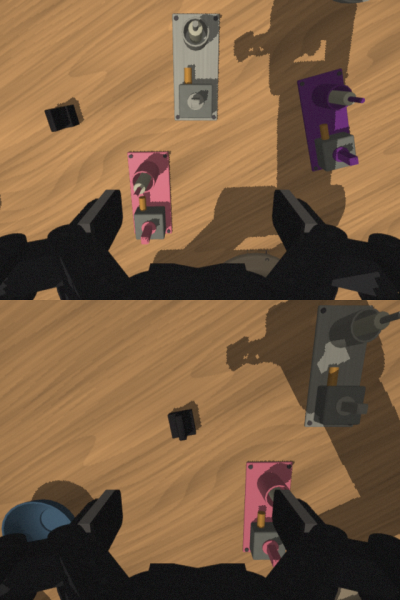

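Top half: the igniter plate lies upright at about (313,107) full-res and the spindle at about (317,160). Bottom half: the knob is at about (290,198). I'll zoom both.

```bash
python3 - <<'E'
import cv2,numpy as np
a=np.load("wi.npz")["frame"][100:200,265:365]; b=np.load("wk.npz")["frame"][160:240,250:330]
b=np.clip(b.astype(float)*2.2,0,255).astype(np.uint8)
cv2.imwrite("pics/z.png",np.hstack([cv2.resize(x,(400,400),interpolation=cv2.INTER_CUBIC) for x in(a,b)])[:,:,::-1])
E
```

```text
(no output)
```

View pics/z.png

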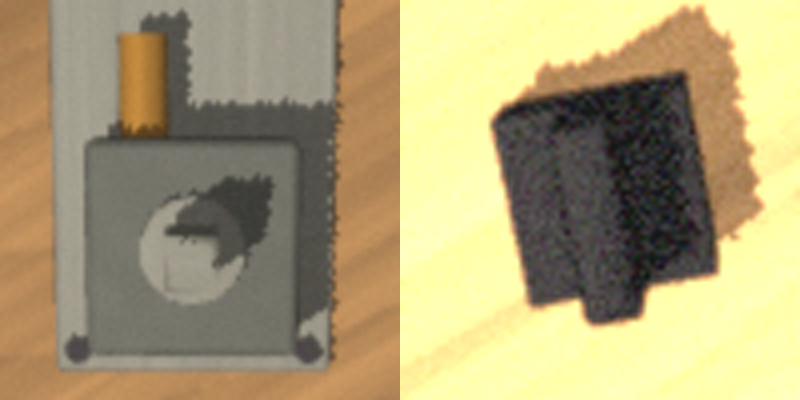

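```bash
python3 - <<'E'
from h import *
g=np.load("wi.npz")
q=lambda X,Y:(265+X/4,100+Y/4)
B=ray(g,[q(60,370),q(328,370)],.006)[:,:2]; print("plate end",B,np.linalg.norm(B[0]-B[1]))
d=B[1]-B[0]; u=np.array([-d[1],d[0]])/np.linalg.norm(d); print("yaw",np.degrees(np.arctan2(u[1],u[0])),"o",B.mean(0)+.04*u)
print("tip direct",ray(g,q(190,268),.091))
k=np.load("wk.npz"); q=lambda X,Y:(250+(X-400)/5,160+Y/5)
for n,a,b,z in(("shoulder",q(530,305),q(718,268),.028),("bar",q(585,323),q(642,315),.058)):
    B=ray(k,[a,b],z)[:,:2]; d=B[1]-B[0]; L=np.linalg.norm(d); u=np.array([-d[1],d[0]])/L
    print(n,L,np.degrees(np.arctan2(u[1],u[0])),"centre",B.mean(0)+.02*u)
B=ray(k,[q(495,115),q(685,72)],.028)[:,:2];print("far edge mid",B.mean(0),np.linalg.norm(B[1]-B[0]))
E
```

```text
plate end [[ 0.45201771 -0.06713367]
 [ 0.40957875 -0.13730633]] 0.08200773247663436
yaw -31.16466560223871 o [ 0.46502557 -0.12291998]
tip direct [[ 0.46451804 -0.12191156  0.091     ]]
shoulder 0.039966314256460904 -19.852835292286727 centre [0.57026354 0.1115658 ]
bar 0.011170101745727558 -23.01613136603204 centre [0.57029871 0.11088351]
far edge mid [0.58892788 0.10308183] 0.03960364623537727
```

The measurements agree: knob centre (0.570, 0.111) at −20°, spindle (0.465, −0.123) at −31.2°. I'll grasp the bar next.

```bash
python3 - <<'E'
from h import *
q=down(np.radians(-20)); p=[.5703,.1112]
env.reach([*p,.12],q); env.movel([*p,.032],.08); env.close_gripper(50)
s=monitor.sense(); print(s["clock"],s["position"],s["finger_gap"],s["gripper_force"],s["contact_force"])
env.movel([*p,.17],.15); s=monitor.sense(); print(s["finger_gap"],s["contact_force"])
q=down(np.radians(-31.2)); env.reach([.465,-.1225,.16],q); env.hold(.2)
s=monitor.sense(); print(s["clock"],s["position"],s["finger_gap"],s["contact_force"])
f=snap("scene","s1"); c=f["frame"][190:320,190:320,::-1]
g=snap("wrist","w1"); d=g["frame"][:,:,::-1]
cv2.imwrite("pics/h.png",np.hstack([cv2.resize(c,(400,400)),cv2.resize(d,(400,400))]))
E
```

```text
5.5583 [0.57030226 0.11120277 0.03199835] -0.0030959614231973642 0.0 [-0.1553467  -0.16806809 -0.23622129]
0.0029846669829980167 [ 0.44988595 -0.20873125  0.67197095]
7.8333 [ 0.46545619 -0.12173587  0.15996151] -0.0002996035945726566 [-0.19482857  0.10463244 -0.88216214]
```

View pics/h.png

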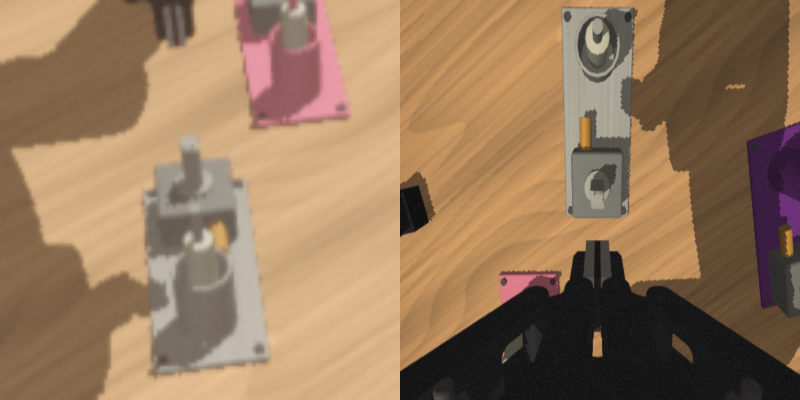

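The fingers closed empty (gap about 0), and the knob is still at left in the wrist view near (410,210). I'll locate it again before retrying.

```bash
python3 - <<'E'
from h import *
s=monitor.sense(); print(s["position"],s["ee_rot"],s["finger_gap"])
t=snap("top","t2"); g=np.load("s1.npz"); w=np.load("w1.npz")
def cut(f,P,n,k):
    x,y=proj(f,P)[0].astype(int); print((x,y)); x0=max(x-n,0);y0=max(y-n,0); c=f["frame"][y0:y+n,x0:x+n,::-1]; print(x0,y0)
    return cv2.resize(np.clip(c*float(k),0,255).astype(np.uint8),(400,400),interpolation=cv2.INTER_CUBIC)
P=[.57,.108,.03]
cv2.imwrite("pics/k2.png",np.hstack([cut(t,P,30,2),cut(g,P,30,2)]))
f0=np.load("top0.npz")
for f in(f0,t):
    m=cv2.inRange(f["frame"][215:255,265:305],(0,0,0),(45,45,45)); M=cv2.moments(m,True); print("top knob px",265+M["m10"]/M["m00"],215+M["m01"]/M["m00"],M["m00"])
E
```

```text
[ 0.46527566 -0.12196298  0.15993284] [ 9.63316848e-01 -2.68366632e-01 -2.99916041e-05 -3.11293955e-05] 0.002092336148961871
(np.int64(283), np.int64(233))
253 203
(np.int64(350), np.int64(234))
320 204
top knob px 281.9809523809524 234.6238095238095 210.0
top knob px 281.9473684210526 234.61244019138755 209.0
```

View pics/k2.png

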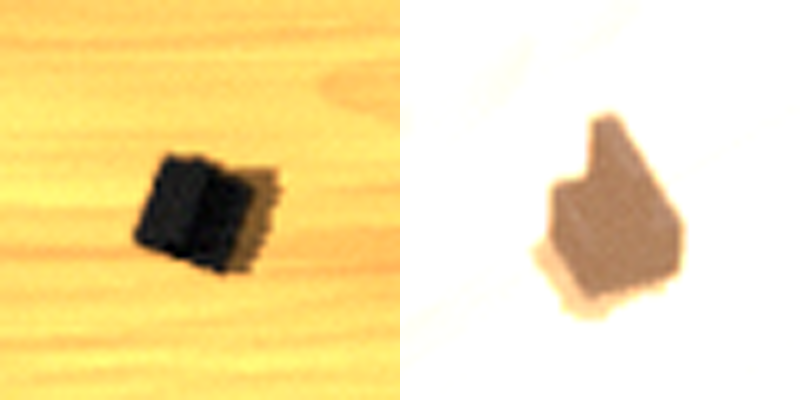

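```bash
python3 - <<'E'
from h import *
p=monitor.sense()["position"]; q=np.load("w1.npz"); s=np.load("s1.npz")
for dz in(0,.02,.04,.06):print(dz,proj(q,p+[0,0,dz]).round(1),proj(s,p+[0,0,dz]).round(1))
c=s["frame"][150:240,200:300,::-1]; d=q["frame"][240:420,220:420,::-1]
k=np.load("t2.npz")["frame"][225:315,310:410,::-1]
f=lambda a:cv2.resize(np.clip(a*1.8,0,255).astype(np.uint8),(400,360),interpolation=cv2.INTER_CUBIC)
cv2.imwrite("pics/tip.png",np.hstack([f(c),f(d)])); print(proj(np.load("t2.npz"),p))
E
```

```text
0 [[314.8 284.9]] [[247.5 212.3]]
0.02 [[314.7 303.8]] [[246.7 205.3]]
0.04 [[314.6 327.8]] [[245.8 198.2]]
0.06 [[314.5 359.3]] [[245.  190.8]]
[[367.16246075 266.28881307]]
```

View pics/tip.png

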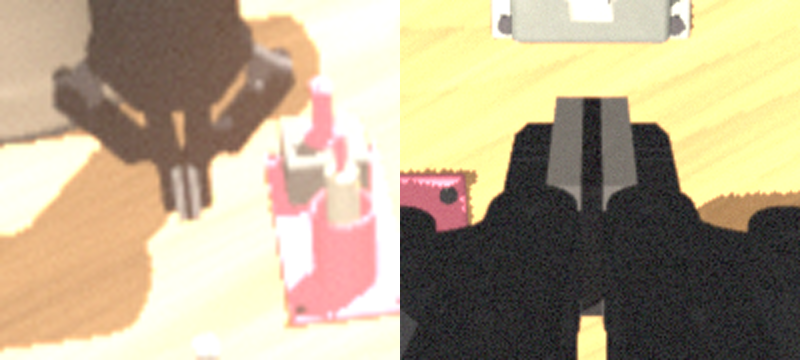

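The closed fingertips look about 20–25 mm higher than the reported TCP, in both the scene view (row 204 against 212 projected) and the wrist view. I'll check by touching the bare table gently.

```bash
python3 - <<'E'
from h import *
q=down(np.radians(-20)); env.reach([.60,.03,.10],q)
env.movel([.60,.03,.03],.1)
try: print(env.movel([.60,.03,.002],.03,guard=4), monitor.sense()["position"],monitor.sense()["contact_force"])
except Exception as e: print(e)
s=snap("scene","s3"); p=monitor.sense()["position"]; x,y=proj(s,p)[0]; print(x,y,monitor.sense()["clock"])
x,y=int(x),int(y); c=s["frame"][y-50:y+40,x-45:x+45,::-1]
cv2.imwrite("pics/touch.png",cv2.resize(np.clip(c*1.5,0,255).astype(np.uint8),(540,540),interpolation=cv2.INTER_CUBIC))
E
```

```text
False [0.60013413 0.02999823 0.00218658] [-0.47160495  0.64048752  0.01425397]
335.6454268313595 262.45317677391995 10.825
```

View pics/touch.png

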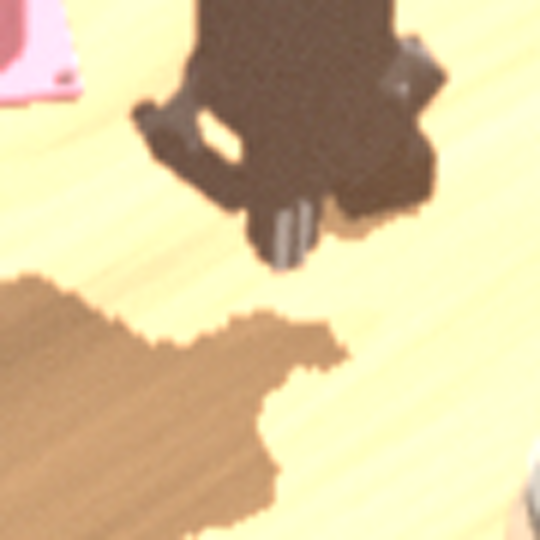

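The tip is at about (337,257), while the TCP projects to (336,262), and its shadow is detached. The fingers are floating even though z reads 2 mm. I'll probe on down with the guard to get the offset.

```bash
python3 - <<'E'
from h import *
hit=env.movel([.60,.03,-.04],.02,guard=3); s=monitor.sense(); print(hit,s["position"],s["contact_force"],s["clock"])
env.movel([.60,.03,.06],.15)
E
```

```text
True [ 0.59994992  0.03000046 -0.02670672] [-1.3558434   0.84898757  6.37155934] 12.1833
```

The tips really sit 26.5 mm behind the reported TCP, so I'll correct z for that and grasp again.

```bash
python3 - <<'E'
from h import *
env.release(); q=down(np.radians(-20)); p=[.5703,.1112]
env.reach([*p,.08],q); hit=env.movel([*p,.0045],.08,guard=8); z=monitor.sense()["position"]
if hit: print("hit",z)
env.close_gripper(60); s=monitor.sense(); print(s["clock"],s["position"],s["finger_gap"],s["gripper_force"],s["contact_force"])
if s["finger_gap"]>.05:
    env.movel([*p,.15],.15); q=down(np.radians(-31.2)); env.reach([.4648,-.1225,.125],q); env.hold(.3)
    s=monitor.sense(); print(s["clock"],s["position"],s["finger_gap"],s["contact_force"])
    f=snap("scene","s4"); g=snap("wrist","w4"); c=f["frame"][170:270,200:300,::-1]; d=g["frame"][120:320,215:415,::-1]
    e=lambda a:cv2.resize(np.clip(a*1.8,0,255).astype(np.uint8),(400,400),interpolation=cv2.INTER_CUBIC)
    cv2.imwrite("pics/pre.png",np.hstack([e(c),e(d)]))
E
```

```text
15.9083 [0.57021679 0.11120155 0.00441849] 0.13156543260820344 62.71045804023743 [-0.6283636  -0.44008619 -0.90651076]
18.3333 [ 0.46508476 -0.12195846  0.12496508] 0.1305126946459125 [-0.30456183  0.52419716 -1.06487063]
```

```bash
python3 - <<'E'
from h import *
p=[.4648,-.1225]; env.movel([*p,.099],.08)
hit=env.movel([*p,.062],.02,guard=3); s=monitor.sense(); print(hit,s["clock"],s["position"],s["contact_force"],s["ft_torque"],s["finger_gap"])
E
```

```text
True 20.1 [ 0.46483468 -0.12243926  0.07386038] [ 0.44284337 -0.12193562  3.38591163] [-0.00695512 -0.12598294 -0.02296692] 0.1273920947628152
```

Contact came at knob height ≈ 0.070, which matches the seat, so the bore is on. I'll press in steps and log the force against the spring curve.

```bash
python3 - <<'E'
from h import *
p=[.4648,-.1225]
for z in(.0735,.0715,.0695,.0675,.0655):
    env.movel([*p,z],.03); env.hold(.25)
    F=[]
    for _ in range(5): env.hold(.03); F.append(monitor.sense()["contact_force"])
    s=monitor.sense(); print(round(s["clock"],2),s["position"][2].round(4),np.mean(F,0).round(2),s["finger_gap"].round(3))
f=snap("scene","s5"); c=f["frame"][160:280,200:320,::-1]; g=snap("wrist","w5"); d=g["frame"][100:320,205:425,::-1]
e=lambda a:cv2.resize(np.clip(a*1.8,0,255).astype(np.uint8),(400,400),interpolation=cv2.INTER_CUBIC)
cv2.imwrite("pics/pressed.png",np.hstack([e(c),e(d)]))
E
```

```text
Traceback (most recent call last):
AttributeError: 'float' object has no attribute 'round'
```

```bash
python3 - <<'E'
from h import *
p=[.4648,-.1225]
for z in(.0735,.0715,.0695,.0675,.0655):
    env.movel([*p,z],.03); env.hold(.25)
    F=[]
    for _ in range(5): env.hold(.03); F.append(monitor.sense()["contact_force"])
    s=monitor.sense(); print(round(s["clock"],2),s["position"],np.mean(F,0).round(2),s["finger_gap"])
f=snap("scene","s5"); c=f["frame"][160:280,200:320,::-1]; g=snap("wrist","w5"); d=g["frame"][100:320,205:425,::-1]
e=lambda a:cv2.resize(np.clip(a*1.8,0,255).astype(np.uint8),(400,400),interpolation=cv2.INTER_CUBIC)
cv2.imwrite("pics/pressed.png",np.hstack([e(c),e(d)]))
E
```

```text
21.43 [ 0.4648309  -0.1225148   0.07349673] [0.74 1.42 3.36] 0.12495804242661997
22.1 [ 0.46483085 -0.12250815  0.07154438] [0.57 1.32 3.72] 0.12459374886942715
22.77 [ 0.46480962 -0.12251757  0.06950181] [1.14 1.2  3.8 ] 0.12652482991649272
23.43 [ 0.46483572 -0.12251393  0.06755953] [0.4  1.49 5.17] 0.12685344648258925
24.1 [ 0.4648375  -0.12250968  0.06559908] [0.69 1.49 5.24] 0.12854492774496906
```

View pics/pressed.png

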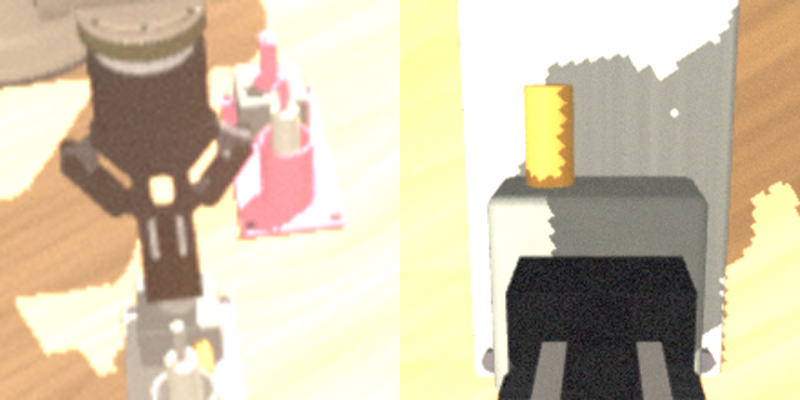

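The picture shows the knob's black shoulder square over the housing, centred and aligned with the igniter, with the fingers on the bar. The forces follow the spring line, starting at TCP z ≈ 0.0739. I'll go to 10 mm below that and hand in while still gripping.

```bash
python3 - <<'E'
from h import *
env.movel([.4648,-.1225,.0641],.02); env.hold(.5)
F=[]
for _ in range(8): env.hold(.03); F.append(monitor.sense()["contact_force"])
s=monitor.sense(); print(s["clock"],s["position"],np.mean(F,0),s["finger_gap"])
fz=np.mean(F,0)[2]+1.0
if 6<fz<8.5: print(job.hand_in())
E
```

```text
25.2167 [ 0.46484    -0.1225233   0.06423505] [0.69214173 1.8999175  5.7746232 ] 0.12893010685636597
the job is handed in; nothing more can be done
None
```

The knob is back on the spindle, and I handed the job in at about 25 s with the robot still gripping it, pressed about 10 mm by arm position. The force read about 6.8 N against the 7.2 N expected at 10 mm. The first grasp closed empty because the fingertips sit about 26 mm higher than the robot reports; nothing moved, and I corrected for it.

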